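# Seat the microscope lamp and hold its lens plate over the screw holes

### The job

The LED lamp in the open microscope base is not pushed in properly: press it down fully home. Then pick up the loose lens plate by its black collar and hold it level over the base, about a centimetre above the bare metal seat without touching it, wide edge towards the limb foot at the rear and its four holes lined up over the four threaded holes, so that a colleague can start the screws. Finish while still holding it there, and leave the things lying about where they are.

Things in the scene. Friction and masses are not known exactly. Their poses are not given: they have to be found in the camera images.
- stand_base: Microscope base, limb taken off: off-white box 230 (x) x 170 (y) x 56 mm high on rubber feet, fixed. Origin: centre of its footprint on the bench; z up, x to its rear. At the rear a raised aluminium limb foot (50 x 66 mm, top 70 mm above the bench, centre at x +78 mm). Further forward a bare aluminium seat (100 x 116 mm) with a 53 mm round lamp well, centred at x -30 mm.
- seat (a point): Centre of the lamp well at the level of the aluminium seat's top face, 58 mm above the bench: the light axis. Same axes as stand_base.
- lamp (a joint): How far the LED lamp is pushed into its holder, m: 0 = lifted, its flat top 6 mm above the seat; 0.008 = fully home against its stop, its top 2 mm below the seat. It takes about 4 N to push, then stops hard; it stays where it is left.
- lamp_top (a point): Centre of the flat top of the LED lamp, an aluminium cylinder of 34 mm diameter standing in the middle of the well; it moves straight down as the lamp is pushed in. The top is a solid face that may be pressed with shut fingertips.
- collar (a point): On the lens axis of the loose lens plate, half-way up the part: 19 mm above its underside. Here the black round collar (42 mm diameter, 30 mm high, standing on the 4 mm plate, its top 34 mm above the underside) is gripped. Same axes as lens_plate.
- underside (a point): Point of the lens plate's underside on the lens axis, 19 mm below collar. Same axes.
- hole_rear_left (a point): Centre of the lens plate's rear left screw hole (8 mm diameter) at its underside; 28 mm to +x, 42 mm to +y of the lens axis in the plate's axes.
- hole_rear_right (a point): Centre of the lens plate's rear right screw hole (8 mm diameter) at its underside; 28 mm to +x, 42 mm to -y of the lens axis in the plate's axes.
- hole_front_left (a point): Centre of the lens plate's front left screw hole (8 mm diameter) at its underside; 28 mm to -x, 27 mm to +y of the lens axis in the plate's axes.
- hole_front_right (a point): Centre of the lens plate's front right screw hole (8 mm diameter) at its underside; 28 mm to -x, 27 mm to -y of the lens axis in the plate's axes.
- thread_rear_left (a point): Mouth of the rear left threaded hole (5 mm) in the base's seat; 28 mm to +x, 42 mm to +y of the light axis in the base's axes. The plate's rear left hole belongs over it.
- thread_rear_right (a point): Mouth of the rear right threaded hole (5 mm) in the base's seat; 28 mm to +x, 42 mm to -y of the light axis in the base's axes. The plate's rear right hole belongs over it.
- thread_front_left (a point): Mouth of the front left threaded hole (5 mm) in the base's seat; 28 mm to -x, 27 mm to +y of the light axis in the base's axes. The plate's front left hole belongs over it.
- thread_front_right (a point): Mouth of the front right threaded hole (5 mm) in the base's seat; 28 mm to -x, 27 mm to -y of the light axis in the base's axes. The plate's front right hole belongs over it.
- screw_dish: Bystander: round steel dish 80 mm across, 14 mm high, with four screws in it. Origin: centre of its underside.
- screwdriver: Bystander: screwdriver 180 mm long with black handle, lying on the bench.
- slide_box: Bystander: closed wooden slide box 85 x 100 x 34 mm. Origin: centre of its underside.
- oil_bottle: Bystander: amber glass bottle, 38 mm diameter, 75 mm tall. Origin: centre of its underside.
- lens_plate: Loose lens plate: bare aluminium, 4 mm thick, 82 mm deep (x), 104 mm wide at its rear (+x) part and 74 mm at its front, with a black round lens collar standing on it; about 0.18 kg, balanced on the collar. Starts flat on the bench, collar up. Origin: on the lens axis at its underside; z up through the lens, x to its wide rear edge.

How it is judged (in metres and radians):
On the way, in this order (a step that is already met when the one before it is completed fails the run):
1. the lamp is pressed fully home in its holder (value of joint lamp above 0.0066 m), for 0.2 s.
2. the lens plate is lifted clear of the bench in the fingers (height (world z) of underside above 0.03 m and contact force between lens_plate and the fingers above 1 N), for 0.2 s.
At the end, for the whole second after the job is handed in: Lamp joint over 6.6 mm of 8; the lens plate held still in the fingers, level within 0.1 rad, not touching the base, its underside 4 to 20 mm above the seat, each of its four holes within 4 mm (horizontally) of its own threaded hole, rear over rear (value of joint lamp above 0.0066 m and horizontal distance between hole_rear_left and thread_rear_left below 0.004 m and horizontal distance between hole_rear_right and thread_rear_right below 0.004 m and horizontal distance between hole_front_left and thread_front_left below 0.004 m and horizontal distance between hole_front_right and thread_front_right below 0.004 m and z of underside in the frame of seat between 0.004 and 0.02 m and angle between underside's own z axis and vertical below 0.1 rad and contact force between lens_plate and the fingers above 1 N and contact force between lens_plate and stand_base below 0.05 N and linear speed of lens_plate below 0.02 m/s); the arm keeps its last pose, push and grip.
It fails at once if the screw dish is moved by more than 25 mm (distance of screw_dish from where it was at the start of the episode above 0.025 m).
It fails at once if the screwdriver is moved by more than 25 mm (distance of screwdriver from where it was at the start of the episode above 0.025 m).
It fails at once if the slide box is moved by more than 25 mm (distance of slide_box from where it was at the start of the episode above 0.025 m).
It fails at once if the oil bottle is moved by more than 25 mm (distance of oil_bottle from where it was at the start of the episode above 0.025 m).
It also fails if it takes over 48 s, if anything falls off the work surface, if the arm or the gripper's body presses on something with over 40 N, if the wrist force passes 120 N, or if a joint passes its speed limit or range.

### The arm

A 6-joint arm with a two-finger parallel gripper is mounted at the origin on the work surface. World frame = base frame: x ahead of the robot, y to its left, z up, the work surface at z = 0. Lengths are in m, angles in degrees, forces in N, time in s.
With the tool pointing down it reaches from about 0.4 to 0.925 m from the base axis. Payload 3.4 kg.
Tool frame: the origin (TCP) lies at the very end of the fingers, on their centre line; the grasp point (between the pads) lies 19 mm behind it (r.pinch_z is the distance from the TCP to the grasp point, in m); z points along the fingers, y is the direction in which the jaws open and shut (so a half turn about z gives the same grasp; the last joint's range is limited). The gripper opens to 85 mm and grips with 20 to 120 N. Pads are 22 mm wide; open, the fingers measure 114 mm over their backs; the gripper's body (76 mm by 85 mm) begins 54 mm behind the grasp point. The pads swing forward as they close: fully open they stand 13 mm farther back than shut.
Start: joints at [63.627, 17.578, 86.31, -0, 76.112, -4.211], TCP at [0.217, 0.533, 0.231] pointing down, gripper open.
Joint ranges: [-179.03, 179.03], [-60, 130.46], [8.19, 133.38], [-81.62, 261.62], [5.75, 156.47], [-153.77, 153.77]. Speed limits (degrees/s): [147.25, 147.25, 180, 180, 180, 180].

### API

Orientations are given as a 3x3 rotation matrix whose columns are the frame's x, y, z axes.
In Python, from station import r, eyes, models gives the robot as it stands. Calls block until the motion is done:
- r.movep(position, orientation): joint-space move of the TCP to a pose.
- r.line_to(position, attitude=None, speed=0.15, threshold=None): straight line of the TCP; attitude=None keeps the orientation; speed is the mean speed in m/s. With threshold (N) it stops when the force on the tool has changed by that much, and returns True; else False.
- r.move_j(angles): joint-space move.
- r.move_gripper(opening, newtons=None): finger opening in m; newtons is the grip in N (None keeps the last); returns when the fingers have stopped.
- r.dwell(seconds).
- r.solve_ik(position, orientation): joint angles nearest the present ones, or None.
- r.state(): the state.
- eyes.snapshot(name): name is "scene" or "top" or "wrist"; returns a dict with "image" (400x640x3 uint8, red, green, blue), "fx", "fy", "cx", "cy" (pixels), "k1" (the pictures are not rectified: a ray, as slopes to the right and down, at radius r is drawn at 1 + k1 r^2 times it, then the intrinsics apply), "T" (4x4, takes a point from camera to world coordinates); the wrist camera has in their place "hand_eye" (4x4, takes a point from camera to tool coordinates, whose origin is the TCP and whose axes are the flange's). Camera axes: x right, y up, looking along -z (the intrinsics and any distortion apply to the point x, -y, -z); pixel columns grow to the right and rows downward; lengths in m; the calibration is good to about 2 mm. A picture is of the moment at which its call begins: read the wrist's pose just before it. There is no depth.
A pose or a line that the arm cannot do raises r.IKError and nothing moves.
- r.finish_job(): hands the job in, once; it reports no verdict.
Trained networks look in a picture, given as the dict that the camera call returned (one of the last four; its "shot" number tells which), for a name from the list of things; names that differ only in an ending like _2 or _b are one class to them, and where a whole thing is asked for, a point or a joint stands for the part that bears it (a point fixed in the world has none). Each returns a list of dicts, best first, with "score" (0 to 1); they miss things now and then, are a little off and sometimes report something else, mostly with a low value. They report only what shows in the picture. A call takes as long as a camera call.
- models.cut_out(picture, query): "region" (400x640 bool, what is visible of it) and "extent" ([left, top, right, bottom] in pixels, round what is visible of it).
The state is a dict: "time": time; "joint_pos": joint angles; "qvel": joint speeds; "joint_efforts": joint torques, N m; "tcp_pos": TCP position; "orientation": TCP orientation; "ft_force": force on the tool from outside, world axes, zero at the start; "moment": the same for the moment, N m; "finger_gap": finger opening in m.
Only numpy, scipy, OpenCV 4.12 (cv2) and the standard library are available. Lean on these libraries where they do the work, as an engineer would, in place of code of your own. Each camera call takes 0.05 s, during which the arm holds its last target.

## Working session

There is one attempt and no reset: what is moved stays moved. The work goes in short steps, each a Python script; the robot and the scene stay as the last script left them, time stands still between calls to the robot, and variables do not carry over. Pictures are saved under pics/ and viewed, and the job is handed in when it is done.

```bash
mkdir -p pics; ls; python3 - <<'E'
from station import r,eyes,models
import cv2,numpy as np
for n in ["scene","top","wrist"]:
    p=eyes.snapshot(n); cv2.imwrite(f"pics/a_{n}.png",p["image"][:,:,::-1])
    print(n,{k:(np.round(v,4).tolist() if k!='image' else 0) for k,v in p.items() if k not in('image',)})
    for q in ["lens_plate","stand_base","lamp"]:
        try:
            for d in models.cut_out(p,q)[:2]: print(q,d["score"],d["extent"],d["region"].sum())
        except Exception as e: print(q,e)
print(r.state())
E
```

```text
pics
scene {'fx': 475.5568, 'fy': 475.5568, 'cx': 320.4884, 'cy': 196.8642, 'k1': -0.1266, 'T': [[0.7338, -0.5501, 0.3986, 1.15], [0.6792, 0.5836, -0.445, -0.625], [0.0122, 0.5973, 0.8019, 1.1945], [0.0, 0.0, 0.0, 1.0]], 'shot': 1}
lens_plate 0.83 [239.7, 222.6, 277.4, 254.7] 766
stand_base 0.74 [312.7, 118.2, 397.4, 189.6] 3551
top {'fx': 457.9066, 'fy': 457.9066, 'cx': 317.2468, 'cy': 195.8674, 'k1': -0.0569, 'T': [[0.0207, 0.9986, -0.0489, 0.5084], [-0.9996, 0.0197, -0.0209, -0.0155], [-0.0199, 0.0493, 0.9986, 1.3875], [0.0, 0.0, 0.0, 1.0]], 'shot': 2}
lens_plate 0.79 [375.5, 194.7, 404.2, 229.1] 741
stand_base 0.76 [214.3, 171.3, 280.4, 252.0] 4817
stand_base 0.42 [237.2, 213.2, 254.3, 225.0] 131
lamp 0.71 [240.2, 211.3, 252.3, 223.2] 104
lamp 0.43 [213.6, 171.1, 281.5, 248.9] 4733
wrist {'fx': 353.3434, 'fy': 353.3434, 'cx': 325.2834, 'cy': 194.0113, 'k1': 0.0165, 'hand_eye': [[-0.0007, 0.9578, 0.2874, 0.0732], [1.0, 0.0005, 0.0007, -0.0002], [0.0005, 0.2874, -0.9578, -0.1426], [0.0, 0.0, 0.0, 1.0]], 'shot': 3}
{'time': 0.6, 'joint_pos': array([ 6.36263095e+01,  1.75762730e+01,  8.63087681e+01,  2.23777816e-03,
        7.61126150e+01, -4.21054098e+00]), 'qvel': array([-0.0048335 ,  0.00458159, -0.08771139,  0.04946421,  0.04005177,
        0.00183237]), 'joint_efforts': array([-1.57066836e-03, -4.57170761e+01, -2.52201533e+01, -2.39818337e-04,
        1.51496646e-03, -4.44882266e-05]), 'tcp_pos': array([0.21692589, 0.53252752, 0.23133616]), 'orientation': array([[-9.26109870e-01,  3.77253904e-01, -1.57964871e-05],
       [ 3.77253903e-01,  9.26109869e-01,  5.34924566e-05],
       [ 3.48095207e-05,  4.35806056e-05, -9.99999998e-01]]), 'ft_force': array([-0.69914565, -0.36335602,  0.71084817]), 'moment': array([ 0.00937506, -0.04535079, -0.04476088]), 'finger_gap': 0.08542947125234501}
```

View pics/a_scene.png

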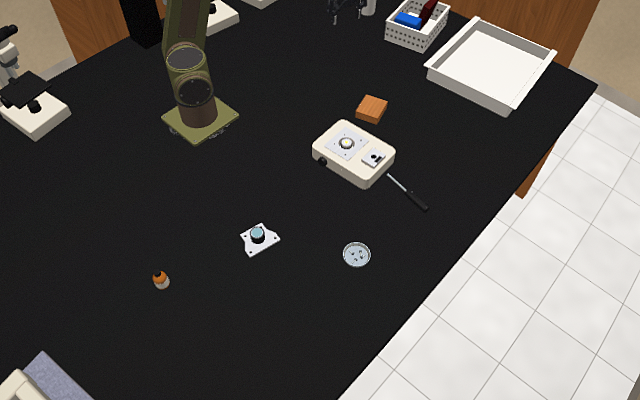

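View pics/a_top.png

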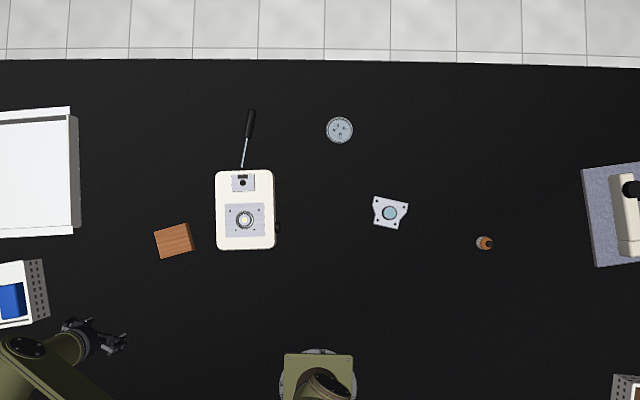

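The top picture shows the base at (245,210), with its limb foot up (+x). The lamp is at (245,219), the plate at (390,212), the dish at (339,130) and the bottle at (484,243). I'll work out coarse positions and look closer.

```bash
cat > h.py <<'E'
from station import r,eyes,models
import cv2,numpy as np
def K(p): return np.array([[p["fx"],0,p["cx"]],[0,p["fy"],p["cy"]],[0,0,1.]])
def und(p,uv): return cv2.undistortPoints(np.array(uv,float).reshape(-1,1,2),K(p),np.array([p["k1"],0,0,0.])).reshape(-1,2)
def toz(p,T,uv,z):
    a=und(p,uv); d=np.c_[a[:,0],-a[:,1],-np.ones(len(a))]@T[:3,:3].T
    o=T[:3,3]; return o+d*((z-o[2])/d[:,2])[:,None]
def proj(p,T,X):
    c=(np.atleast_2d(X)-T[:3,3])@T[:3,:3]; x=c[:,0]/-c[:,2]; y=-c[:,1]/-c[:,2]; k=1+p["k1"]*(x*x+y*y)
    return np.c_[p["fx"]*x*k+p["cx"],p["fy"]*y*k+p["cy"]]
def wrist():
    s=r.state(); W=np.eye(4); W[:3,:3]=s["orientation"]; W[:3,3]=s["tcp_pos"]
    p=eyes.snapshot("wrist"); return p,W@p["hand_eye"]
def down(yaw): # tool x axis at yaw in world, z down
    c,s=np.cos(yaw),np.sin(yaw); return np.array([[c,s,0],[s,-c,0],[0,0,-1.]])
def save(n,im): cv2.imwrite(f"pics/{n}.png",im[:,:,::-1])
E
python3 - <<'E'
from h import *
p=eyes.snapshot("top");T=p["T"]
print(toz(p,T,[[390,213]],.034),toz(p,T,[[245,219.5]],.06),toz(p,T,[[243,182]],.07))
im=p["image"]
save("b1",np.hstack([cv2.resize(im[185:240,365:415],None,fx=8,fy=8,interpolation=2),cv2.resize(im[165:220+0,213:263],None,fx=8,fy=8,interpolation=2)])) 
E
```

```text
[[ 0.52833008 -0.20282425  0.034     ]] [[0.50045173 0.22107001 0.06      ]] [[0.60894098 0.22819473 0.07      ]]
```

View pics/b1.png

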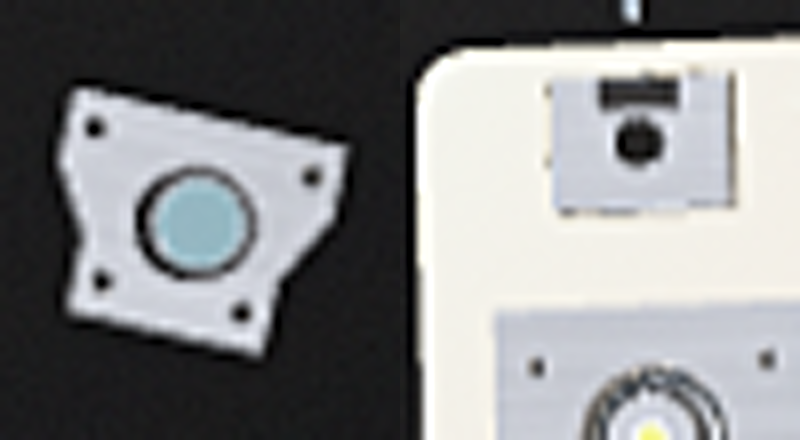

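```bash
python3 - <<'E'
from h import *
for c,z in (([.5005,.221],.19),([.528,-.203],.17)):
  for y in (0,90,180,-90): 
    q=r.solve_ik([*c,z],down(np.radians(y))); print(y,None if q is None else np.round(q,1))
print(r.state()["time"])
r.movep([.5005,.221,.19],down(np.radians(90)))
r.move_gripper(0.0,40)
p,T=wrist(); save("c1",p["image"]); print(r.state()["time"],T[:3,3])
for q in ["stand_base","lamp"]:
    for d in models.cut_out(p,q)[:2]: print(q,d["score"],d["extent"],d["region"].sum())
E
```

```text
0 [ 19.4  17.4  93.1  -0.   69.5 109.4]
90 [19.4 17.4 93.1 -0.  69.5 19.4]
180 [ 19.4  17.4  93.1  -0.   69.5 -70.6]
-90 None
0 [-25.3  19.9  92.4  -0.   67.7  64.7]
90 [-25.3  19.9  92.4  -0.   67.7 -25.3]
180 [ -25.3   19.9   92.4   -0.    67.7 -115.3]
-90 None
0.65
3.025 [0.50038859 0.29393196 0.33257155]
stand_base 0.56 [205.2, 56.8, 516.1, 280.9] 57416
lamp 0.82 [299.2, 155.7, 347.9, 200.0] 1743
```

View pics/c1.png

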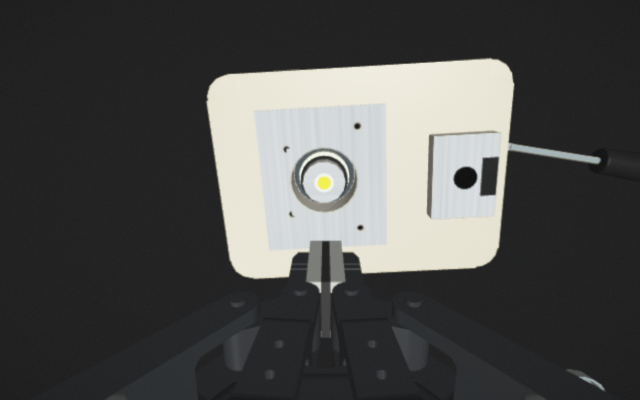

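The wrist view shows the lamp at (324,183) and four thread holes at about (357,126), (360,228), (287,149) and (291,214). The limb foot is to the right (+x). I'll fit the seat pose and press the lamp.

```bash
cat >> h.py <<'E'
def refine(im,uv,w=6):
    g=cv2.cvtColor(im,cv2.COLOR_RGB2GRAY).astype(float); out=[]
    for u,v in uv:
        for _ in range(4):
            a,b=int(round(u)),int(round(v)); s=g[b-w:b+w+1,a-w:a+w+1]
            m=np.clip(np.median(s)-25-s,0,None); yy,xx=np.mgrid[b-w:b+w+1,a-w:a+w+1]
            if m.sum()<1: break
            u,v=(m*xx).sum()/m.sum(),(m*yy).sum()/m.sum()
        out.append((u,v))
    return np.array(out)
H=np.array([[.028,.042],[.028,-.042],[-.028,.027],[-.028,-.027]])
def fit(P):
    P=P[:,:2]; mp=P.mean(0); mh=H.mean(0); A=(P-mp); B=(H-mh)
    y=np.arctan2((B[:,0]*A[:,1]-B[:,1]*A[:,0]).sum(),(B*A).sum())
    R=np.array([[np.cos(y),-np.sin(y)],[np.sin(y),np.cos(y)]])
    c=mp-R@mh; return c,y,np.abs((H@R.T+c)-P).max(),np.sqrt((A**2).sum()/(B**2).sum())
E
python3 - <<'E'
from h import *
p,T=wrist()
uv=refine(p["image"],[[357.5,126],[360.5,227.5],[286.5,149],[291.5,214]]); print(uv.round(1))
f=fit(toz(p,T,uv,.058)); print("threads",f)
d=models.cut_out(p,"lamp")[0]; print(toz(p,T,[[324,183]],.064))
E
```

```text
[[356.9 125.7]
 [359.9 227.2]
 [285.2 148.5]
 [290.5 213.9]]
threads (array([0.49855878, 0.22288426]), np.float64(0.051739306828610866), np.float64(0.0004156745176074894), np.float64(1.0035088672042491))
[[0.49926992 0.22228869 0.064     ]]
```

```bash
python3 - <<'E'
from h import *
c=[.4987,.2227]; R=down(np.radians(90))
r.line_to([*c,.075],R,speed=.12)
hit=r.line_to([*c,.050],speed=.02,threshold=14)
s=r.state(); print(hit,s["tcp_pos"],s["ft_force"],s["time"])
r.dwell(.3); s=r.state(); print(s["tcp_pos"],s["ft_force"])
r.line_to([*c,.19],speed=.2)
p,T=wrist(); save("d1",p["image"]); print(r.state()["time"])
E
```

```text
True [0.49867101 0.2226572  0.05601687] [-1.34290411 -0.83116959  6.27497691] 5.25
[0.49866779 0.22271905 0.05602893] [-0.58064296 -0.15790515  5.55513358]
6.425
```

View pics/d1.png

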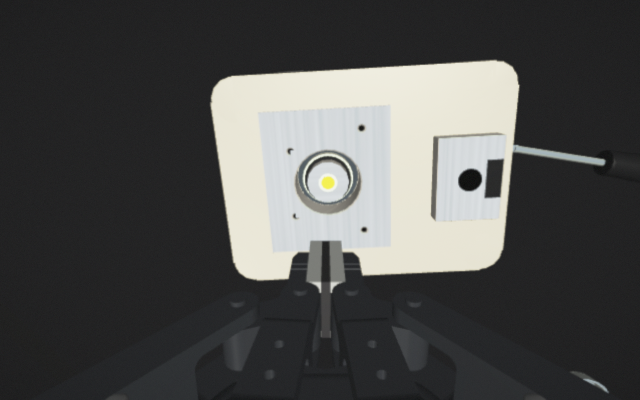

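The lamp hit its hard stop with the TCP at z = 56.0 mm, which is exactly fully home, and the picture shows it lower in the well. Next is the plate.

```bash
python3 - <<'E'
from h import *
r.movep([.528,-.203,.15],down(np.radians(76)))
p,T=wrist(); save("e1",p["image"]); print(r.state()["time"])
r.move_gripper(.085,40)
for q in ["lens_plate"]:
    for d in models.cut_out(p,q)[:2]: print(q,d["score"],d["extent"],d["region"].sum())
E
```

```text
8.05
lens_plate 0.71 [273.7, 109.2, 373.5, 234.5] 10088
```

View pics/e1.png

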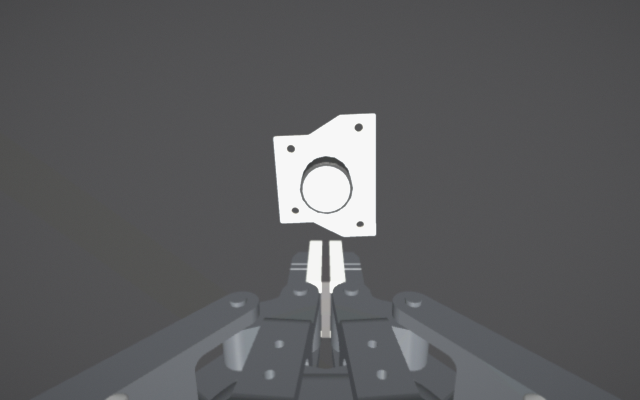

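The plate's holes are at about (359,127), (360,224), (291,149) and (295,211), and the collar top is at (326,189). The wide edge is to the right.

```bash
python3 - <<'E'
from h import *
p,T=wrist()
uv=refine(p["image"],[[359,127],[360,224],[291,149],[295,211]]); print(uv.round(1))
f=fit(toz(p,T,uv,.004)); print("plate",f,np.degrees(f[1]))
print("collar top",toz(p,T,[[326,189]],.034))
c,y=f[:2]
R=down(y+np.pi/2)
r.line_to([*c,.06],R,speed=.15)
hit=r.line_to([*c,.008],speed=.06,threshold=6)
print(hit,r.state()["tcp_pos"],r.state()["time"])
p,T=wrist(); save("f1",p["image"])
E
```

```text
[[358.2 125.5]
 [359.7 222.3]
 [290.4 146.9]
 [294.8 208.8]]
plate (array([ 0.52842231, -0.20221321]), np.float64(-0.20227643324291678), np.float64(0.0002445206138097511), np.float64(0.9950788882601042)) -11.589585919778875
collar top [[ 0.52814369 -0.20388188  0.034     ]]
False [ 0.52870843 -0.20234457  0.00818762] 10.7
```

View pics/f1.png

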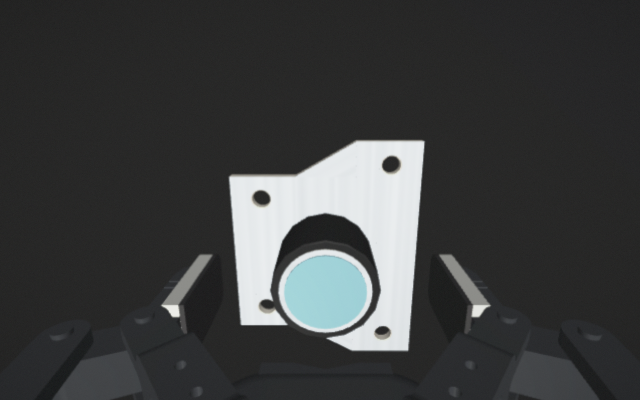

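```bash
python3 - <<'E'
from h import *
uv=refine(cv2.imread("pics/f1.png")[:,:,::-1].copy(),[[391,164],[382,332],[261,198],[267,306]],9); print(uv)
x=r.state()["tcp_pos"]
r.line_to([x[0],x[1],.0065],speed=.05)
r.move_gripper(.03,50)
s=r.state(); print(s["finger_gap"],s["ft_force"],s["time"])
hit=r.line_to([x[0],x[1],.11],speed=.12)
r.dwell(.2)
s=r.state(); print(s["finger_gap"],s["ft_force"],s["time"],s["tcp_pos"])
p,T=wrist(); save("g1",p["image"])
E
```

```text
[[390.125      163.77616279]
 [382.04292586 330.55458753]
 [261.31963714 197.24759872]
 [268.90389151 303.27299528]]
0.04059979631819667 [-0.51305427  0.65821881  4.07277916] 11.475
0.04105955105838942 [ 0.83998832  0.73502284 -2.11432644] 12.6833 [ 0.52825492 -0.20213768  0.1090949 ]
```

View pics/g1.png

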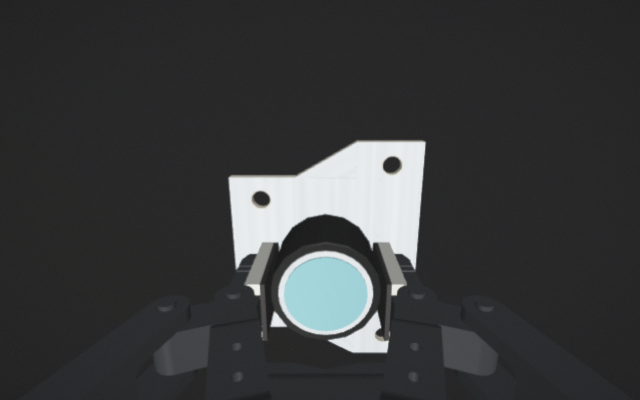

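The plate is held and clear of the bench. Holes are visible at (392,165) and (261,199). I'll measure its pose in the tool frame and check the level.

```bash
cat >> h.py <<'E'
from scipy.optimize import least_squares
def plate_in_tool(p,uv,idx,zt=None):
    """top-face plane at tool z; returns (x,y,yaw[,z]) of plate axis in tool frame; plate z = -tool z"""
    he=p["hand_eye"]
    P3=np.c_[H,np.zeros(4)][idx] if not isinstance(idx,np.ndarray) else idx
    def f(v):
        x,y,a=v[:3]; z=v[3] if zt is None else zt
        c,s=np.cos(a),np.sin(a)
        ex=np.array([c,s,0]); ey=np.array([s,-c,0])
        X=P3[:,:1]*ex+P3[:,1:2]*ey+np.array([x,y,z])
        return (proj(p,he,X)-uv).ravel()
    o=least_squares(f,[0,0,np.pi/2]+([.003] if zt is None else [])); return o.x,np.abs(o.fun).max()
E
python3 - <<'E'
from h import *
p,T=wrist()
uv=refine(p["image"],[[392,165],[261,199]],9); print(uv)
f1=np.array([[390.1,163.8],[382.04,330.5],[261.3,197.2],[268.9,303.3]])
print("before grip",plate_in_tool(p,f1,[0,1,2,3]),plate_in_tool(p,f1[[0,2]],[0,2]),plate_in_tool(p,f1[[0,2]],[0,2],.004))
print("gripped",plate_in_tool(p,uv,[0,2]),plate_in_tool(p,uv,[0,2],.0025))
g=cv2.cvtColor(p["image"],cv2.COLOR_RGB2GRAY)
crop=p["image"][125:275,215:435]; save("g2",cv2.resize(crop,None,fx=3.6,fy=3.6,interpolation=2))
E
```

```text
[[392.         165.        ]
 [261.12198244 198.10332846]]
before grip (array([-3.58570097e-04, -9.27180640e-05,  1.56737383e+00,  6.56290302e-03]), np.float64(0.9363546563973841)) (array([-2.45539248e-04, -3.94225707e-04,  1.57165251e+00,  6.30740869e-03]), np.float64(3.296918293926865e-12)) (array([ 3.22579628e-04, -3.99364041e-04,  1.57136219e+00]), np.float64(1.020105903439287))
gripped (array([-1.27690631e-04, -2.28960871e-04,  1.57755256e+00,  4.07158499e-03]), np.float64(5.684341886080802e-14)) (array([ 2.63781086e-04, -2.36577843e-04,  1.57735854e+00]), np.float64(0.7133976824398474))
```

View pics/g2.png

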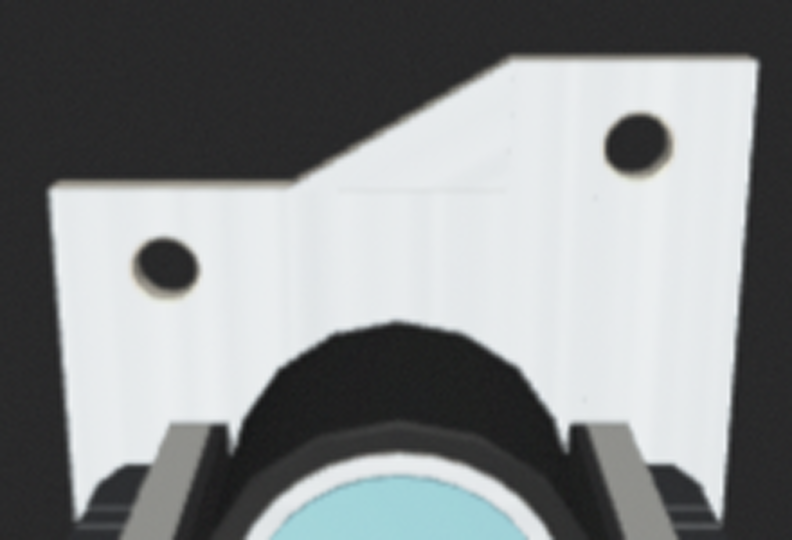

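```bash
python3 - <<'E'
from h import *
x=r.state()["tcp_pos"]; y=.0517+np.pi/2; R=down(y)
r.line_to([x[0],x[1],.16],speed=.2)
r.movep([.4986,.2229,.15],R)
r.line_to([.4986,.2229,.100],speed=.1)
r.line_to([.4986,.2229,.0755],speed=.04)
r.dwell(.3)
s=r.state(); print(s["finger_gap"],s["ft_force"],s["time"],s["tcp_pos"],s["orientation"])
p,T=wrist(); save("h1",p["image"])
t=eyes.snapshot("top"); save("h2",cv2.resize(t["image"][160:260,200:290],None,fx=6,fy=6,interpolation=2))
t=eyes.snapshot("scene"); save("h3",cv2.resize(t["image"][110:200,300:410],None,fx=6,fy=6,interpolation=2))
E
```

```text
0.040325061415138995 [-0.32791137  0.34494666 -1.94997374] 16.4667 [0.49876422 0.2229546  0.07572456] [[-5.16376452e-02  9.98665789e-01  4.42060078e-04]
 [ 9.98665876e-01  5.16375733e-02  1.72576409e-04]
 [ 1.49519246e-04  4.50381755e-04 -9.99999887e-01]]
```

View pics/h1.png

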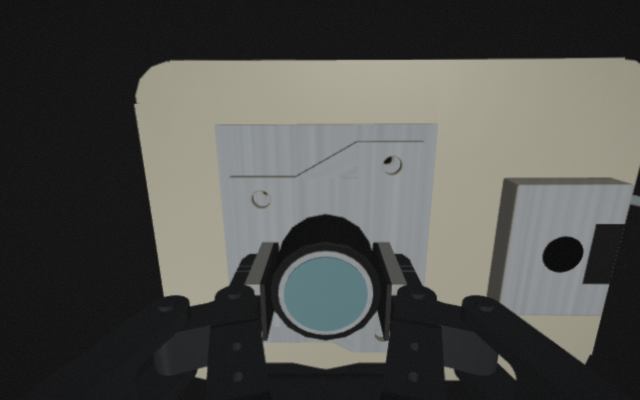

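View pics/h3.png

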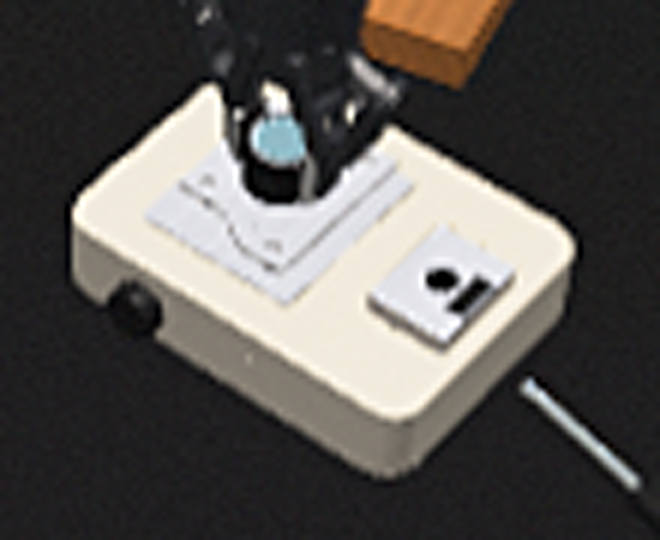

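```bash
python3 - <<'E'
from h import *
p,T=wrist(); 
s=r.state()
c=np.array([.49856,.22288]);y=.0517
Rz=np.array([[np.cos(y),-np.sin(y)],[np.sin(y),np.cos(y)]])
def S(q,z): return np.c_[np.array(q)@Rz.T+c,np.full(len(q),z)]
print("threads",proj(p,T,S(H[[0,2]],.058)).round(1).tolist())
print("seat corners L rear/front",proj(p,T,S([[.05,.058],[-.05,.058]],.058)).round(1).tolist())
# plate assumed on target
print("plate holes ideal",proj(p,T,S(H[[0,2]],.0697+.004)).round(1).tolist(),proj(p,T,S([[.041,.052],[-.041,.037]],.0737)).round(1).tolist())
im=p["image"]; a=cv2.resize(im[100:215,205:445],None,fx=3.3,fy=3.3,interpolation=2)
a=np.clip(a.astype(float)*1.5,0,255).astype(np.uint8); save("i1",a)
E
```

```text
threads [[386.5, 158.3], [266.2, 189.8]]
seat corners L rear/front [[437.8, 122.8], [213.3, 123.0]]
plate holes ideal [[392.8, 165.5], [260.3, 199.9]] [[426.0, 141.5], [228.1, 177.3]]
```

View pics/i1.png

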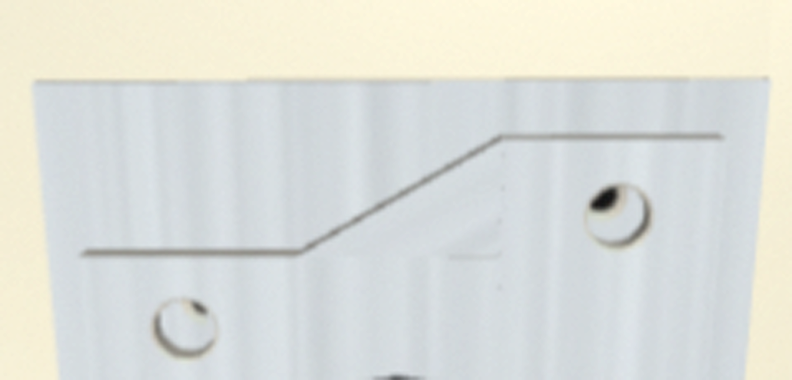

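View pics/h2.png

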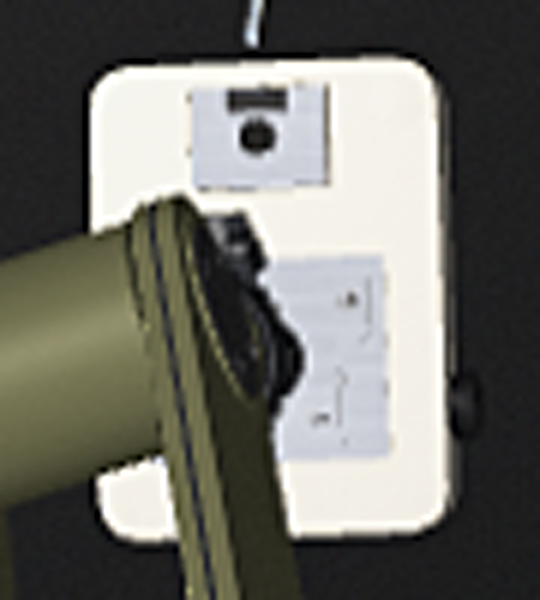

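```bash
python3 - <<'E'
from h import *
s=r.state(); print(s["tcp_pos"],s["ft_force"],s["finger_gap"],s["qvel"].round(3),s["time"])
print(r.finish_job())
E
```

```text
[0.49865063 0.22293521 0.07559868] [ 0.18477086 -0.70545115 -1.58529222] 0.040472701700506125 [-0.005 -0.059  0.051 -0.087  0.042  0.031] 16.6667
the job is handed in; nothing more can be done
None
```

I pressed the lamp home, lifted the lens plate by its collar, and handed the job in at about 17 s while holding the plate over the seat.

- **Lamp:** it hit its hard stop with the fingertips at 56.0 mm, which is 2 mm below the seat, so it is fully in.
- **Plate position:** the underside is about 11–12 mm above the seat. That height comes from the arm's pose and the camera estimate, as there is no direct measurement. The wide edge faces the limb foot.
- **Hole alignment:** the rear-left and front-left holes are within about 1 px (around 0.5 mm) of where they should be. Their threaded holes show through where expected. The seat corners came out 1–2.5 px off my prediction, up to about 1 mm, and I did not correct for it.
- **Not checked:** the two right-hand holes were hidden by the gripper, so their alignment follows from the left ones. I did not measure the plate's level. It looked unchanged from before the grip, and the tool was vertical.
- **Last reading before handing in:** the wrist force matched the plate's weight, with no sign of contact with the base. The arm was still and the grip steady.
- **Things lying about:** the arm kept clear of them, and the slide box and screwdriver looked undisturbed in the last pictures. I did not check the dish or bottle again.

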